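# Clamp up a split wood-type block

### The arm

A 7-joint arm with a two-finger parallel gripper is mounted at the origin on the work surface. World frame = base frame: x ahead of the robot, y to its left, z up, the work surface at z = 0. Lengths are in m, angles in rad, forces in N, time in s.
With the tool pointing down it reaches from about 0.4 to 0.875 m from the base axis. Payload 19.3 kg.
Tool frame: the origin (TCP) lies at the very end of the fingers, on their centre line; the grasp point (between the pads) lies 19 mm behind it; z points along the fingers, y is the direction in which the jaws open and shut (so a half turn about z gives the same grasp; the last joint's range is limited). The gripper opens to 85 mm and grips with 20 to 120 N. Pads are 22 mm wide; open, the fingers measure 114 mm over their backs; the gripper's body (76 mm by 85 mm) begins 54 mm behind the grasp point. The pads swing forward as they close: fully open they stand 13 mm farther back than shut.
Start: joints at [-1.387, 0.521, -0.036, 1.599, 0.021, 1.021, -0.113], TCP at [0.157, 0.605, 0.231] pointing down, gripper open.
Joint ranges: [-2.91, 2.91], [-0.3, 2.13], [-1.5, 1.42], [0.17, 2.43], [-1.26, 4.41], [0.16, 1.93], [-2.52, 2.52]. Speed limits (rad/s): [1.89, 1.89, 2.39, 2.39, 3.01, 3.01, 3.01].

### API

Orientations are given as [roll, pitch, yaw] about the fixed x, y, z axes, in that order (R = Rz(yaw) Ry(pitch) Rx(roll)).
In Python, from workcell import bot, grab_frame, calibration, workorder gives the robot as it stands.
- The arm moves only by the tool move_arm, never from a script. Its arguments are lists of equal length, an entry for each row: "jaw": the closure in counts, from 0 (fully open) to 255 (shut); "dp": the shift along the tool's x, y, z in units of 800 mm (1.0 is 800 mm), a list of three; "rotation": the turn, a rotation vector about the tool's x, y, z in units of pi rad (1.0 is pi rad), a list of three. In form: {"jaw": [jaw, ...], "dp": [[dx, dy, dz], ...], "rotation": [[rx, ry, rz], ...]}. A call has 1 to 10 rows; each row shifts and turns the commanded pose from where the row before left it, along the tool's axes as they then stand; what a row does not reach is not made up. A row lasts 1/8 s, in which the tool goes at most 62.5 mm and 10.7 degrees, less where a joint would pass 70% of its speed; a pose out of reach is approached as far as the arm can. A call with a number of a shift or a turn outside -1 to 1 is refused whole. A call with a gripper value outside its range is refused whole. The fingers move at their own pace and stop on an object; "squeeze" is the grip in N (left out, the last holds). Time passes only in rows, so rows that do not move let the fingers close. It gives the time, the measured TCP pose, the force and the opening at its end, in the units of the state.
- bot.observe(): the state, without advancing time (a new reading comes with each control period).
- grab_frame(name): name is "scene" or "top" or "wrist"; returns the picture (480x640x3 uint8, blue, green, red); there is no depth.
- calibration(name): a dict with "camera_matrix" (3x3 intrinsics, pixels), "T" (4x4, takes a point from camera to world coordinates). Camera axes: x right, y down, z forward; pixel columns grow to the right and rows downward; lengths in m; the calibration is good to about 2 mm. The wrist camera is an equidistant fisheye: a pixel r from the principal point sees the ray r / f radians off the axis. A picture is of the moment at which its call begins: read the wrist's pose just before it. calibration takes no time and is no camera call; for the wrist camera it gives the pose at the moment of the call.
- workorder.job_done(): hands the job in, once; it reports no verdict.
The state is a dict: "clock": time; "qpos": joint angles; "qd": joint speeds; "joint_efforts": joint torques, N m; "position": TCP position; "tool_rot": TCP orientation; "force": force on the tool from outside, world axes, zero at the start; "moment": the same for the moment, N m; "grip_width": finger opening in m.
Only numpy, scipy, OpenCV 4.12 (cv2) and the standard library are available. Lean on these libraries where they do the work, as an engineer would, in place of code of your own. Each camera call takes 0.05 s, during which the arm holds its last target. There are 200 camera calls.

### The job

An old wooden ornament block has split and its split faces are already glued: lay the loose half flat on the bed of the bench clamp, split face against the other half's with the ends flush, between the moving jaw and the other half. Then wind the jaw up by pushing the star handwheel round, spoke after spoke, until both halves are pressed together firmly, about 85 N, which you feel as the wheel needing about two thirds more effort than when it runs free. Do not force it beyond that, for the worn wood crushes at about twice that load, and leave the other things on the bench where they are.

Things in the scene. Friction and masses are not known exactly. Their poses are not given: they have to be found in the camera images.
- clamp: Cast-iron bench clamp, fixed. Origin on the bench top below the bed; +y is the clamping direction (handwheel to rear jaw), +z up; all parts lie about the line x = 0. The bed's flat top is 90 mm above the bench, 90 mm wide (x -45 to 45), y = -120 to 155 mm. A nut bracket (82 mm wide, top 142 mm above the bench) stands at y = -115 to -85 mm.
- jaw: Moving jaw, leather-faced, 72 mm wide (x), 40 mm tall above the bed. Origin at the middle of the lower edge of its clamping face, at bed height; the face looks along +y. It slides along the clamp's y, 20 mm per full turn of the handwheel, carrying the handwheel with it. Opposite stands the fixed rear jaw, same size, its face between y = 91 and 96 mm of the clamp.
- hub (a point): Centre of the star handwheel, 115 mm above the bench, 165 mm behind (-y of) the jaw's face; travels with the jaw. The screw axis is level, along the clamp's y, so the wheel stands upright in the clamp's x-z plane, with free space above and beside it; the nut bracket is 50 mm in front of it at first, about 35 mm at the end. Hub 44 mm in diameter, 36 mm long.
- spoke_end (a point): Centre of the ball on one spoke (the one that points straight up at wheel angle 0), 80 mm from the axis. Five round steel spokes, 10 mm thick, 72 degrees apart, each with a black ball end 18 mm in diameter; no rim. Turning free, the wheel takes 0.42 N m: about 7 N square to a spoke 60 mm from the axis. With the push halted and held, about 0.1 N m less is felt.
- handwheel (a joint): Wheel angle, rad. At 0 one spoke points straight up. Growing = clockwise seen from the handwheel end: the uppermost spoke goes towards the clamp's +x and the jaw forward. It stays where left. Each N on the block adds 0.00318 N m to the free 0.42: 85 N makes 0.69 in all (11.5 N at 60 mm), 170 N 0.96 (16 N at 60 mm). The wood yields about 1 mm at 85 N.
- near_half: The loose half of the split block, brown maple, lying on the bench at first, face up: 64 mm long (x), 40 mm wide (y), 23 mm high: a plain block 20 mm high with a raised stepped half medallion on top. Origin at the centre of its underside. Its split face is the +y side, where the half medallion is widest. Laid in the clamp, its axes point like the clamp's.
- rear_half: The other half, same sizes, lying on the clamp's bed before the rear jaw, up to 4 mm from it and free to slide. Origin at the centre of its underside; its split face is its -y side. The slot between the jaw and this half is 5 to 15 mm wider than the loose half.
- near_half_split (a point): Centre of the loose half's split face, 10 mm above its underside.
- rear_half_split (a point): Centre of the other half's split face, 10 mm above its underside.
- mallet: Bystander: wooden mallet lying on the bench, 240 mm long, 65 mm high. Origin on the bench under its middle.
- type_block: Bystander: narrow whole wood-type block 34 x 82 x 23 mm with two raised diamonds. Origin at the centre of its underside.
- glue_tin: Bystander: closed metal tin, 68 mm in diameter, 62 mm high. Origin at the centre of its underside.

How it is judged:
By the outcome, as a careful person would: the job done as asked, in the order asked, and still so for the second after the job is handed in, with the robot touching nothing.
It also fails if it takes over 72 s, if anything falls off the work surface, if the arm or the gripper's body presses on something with over 40 N, if the wrist force passes 120 N, or if a joint passes its speed limit or range.

## Working session

There is one attempt and no reset: what is moved stays moved. The work goes in short steps, Python scripts to look and compute and a tool call to move; the robot and the scene stay as the last step left them, time stands still between calls to the robot, and variables do not carry over. Pictures are saved under pics/ and viewed, about 8 in all and at most 12, crops included, and the job is handed in when it is done.

Besides the shell and the picture viewer there is one more tool, called as a command line: name --argument value ..., lists and objects as JSON in quotes. move_arm: Moves the arm, as the interface text tells. Shifts and turns lie within -1 to 1; 1 stands for 800 mm of shift or pi rad of turn. Its arguments: {"type":"object","properties":{"jaw":{"type":"array","items":{"type":"number"}},"dp":{"type":"array","items":{"type":"array","items":{"type":"number","minimum":-1,"maximum":1}}},"rotation":{"type":"array","items":{"type":"array","items":{"type":"number","minimum":-1,"maximum":1}}},"squeeze":{"type":"number"}},"required":["jaw","dp","rotation"]}

```bash
mkdir -p pics; python3 - <<'E'
from workcell import bot, grab_frame, calibration
import cv2,numpy as np
for n in ("scene","top"):
    cv2.imwrite(f"pics/{n}0.png",grab_frame(n)); c=calibration(n); print(n,np.round(c["camera_matrix"],1).tolist(),np.round(c["T"],4).tolist())
print(bot.observe())
E
ls
```

```text
scene [[556.9, 0.0, 313.6], [0.0, 556.9, 236.9], [0.0, 0.0, 1.0]] [[-0.7126, 0.5912, -0.3778, 1.024], [0.7015, 0.6019, -0.3815, 0.5018], [0.0018, -0.5369, -0.8436, 1.0615], [0.0, 0.0, 0.0, 1.0]]
top [[612.3, 0.0, 329.5], [0.0, 612.3, 239.1], [0.0, 0.0, 1.0]] [[0.0098, -0.9926, 0.121, 0.4833], [-1.0, -0.0098, 0.001, 0.0671], [0.0001, -0.121, -0.9927, 1.3591], [0.0, 0.0, 0.0, 1.0]]
{'clock': 0.1, 'qpos': array([-1.38720487,  0.52199102, -0.0363112 ,  1.59991481,  0.02119534,
        1.02110204, -0.11277718]), 'qd': array([ 0.00066146, -0.00126879, -0.00096061, -0.00209258, -0.00021408,
       -0.00022214,  0.00052923]), 'joint_efforts': array([ 3.31928866e-03, -9.28476191e+01,  1.98417261e+00, -3.70531833e+01,
        1.82234641e-02,  5.33533850e-03,  1.32232572e-06]), 'position': array([0.15688955, 0.6046903 , 0.23077361]), 'tool_rot': array([-3.14056495e+00,  7.52562964e-05,  2.88779591e+00]), 'force': array([ 0.10199651,  0.11353034, -0.10806103]), 'moment': array([-0.02277721,  0.00079493, -0.00230775]), 'grip_width': 0.0853034679327265}
pics
```

View pics/scene0.png

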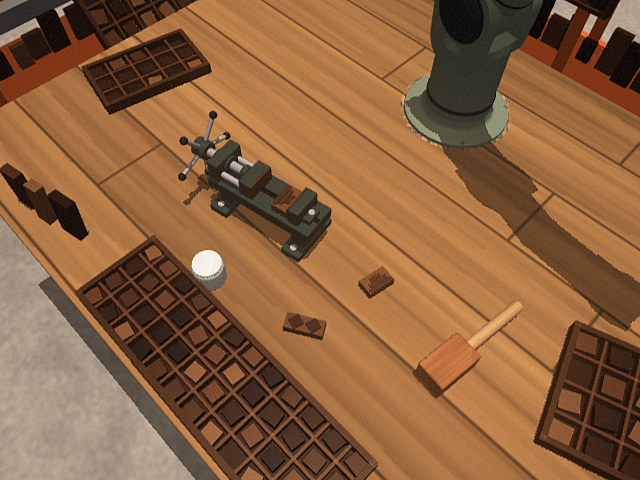

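View pics/top0.png

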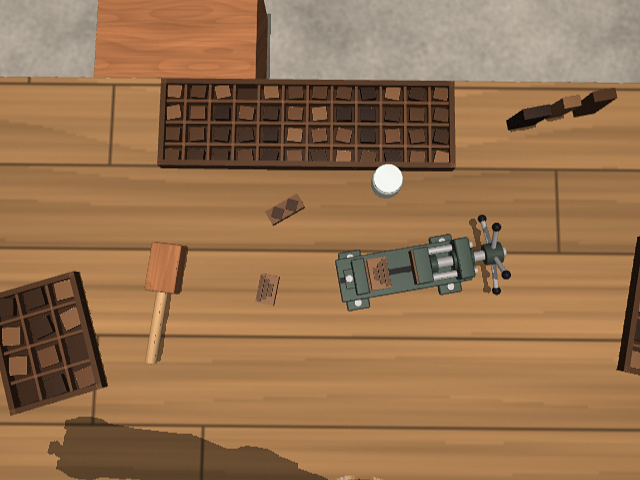

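The scene view shows the clamp with the handwheel at upper left, the loose half (375,282), type block, tin and mallet. In the top view the loose half is at about (267,289), the clamp runs from (340,280) to the hub at about (492,256). I'll enlarge the top view.

```bash
cat > h.py <<'E'
import numpy as np,cv2
from workcell import bot,grab_frame,calibration
def px2w(n,uv,z,c=None):
    c=c or calibration(n);K=np.array(c["camera_matrix"]);T=np.array(c["T"])
    uv=np.atleast_2d(uv).astype(float)
    if n=="wrist":
        d=(uv-K[:2,2])/K[0,0];r=np.linalg.norm(d,axis=1,keepdims=True)
        s=np.hstack([d*np.sinc(r/np.pi),np.cos(r)])
    else: s=np.hstack([(uv-K[:2,2])/[K[0,0],K[1,1]],np.ones((len(uv),1))])
    D=s@T[:3,:3].T;o=T[:3,3]
    return o+D*((np.asarray(z)-o[2])/D[:,2])[:,None] if np.ndim(z) else o+D*((z-o[2])/D[:,2:3])
def crop(img,x0,y0,x1,y1,k,f):
    cv2.imwrite(f,cv2.resize(img[y0:y1,x0:x1],None,fx=k,fy=k,interpolation=cv2.INTER_CUBIC))
E
python3 - <<'E'
from h import *
i=cv2.imread("pics/top0.png")
crop(i,330,205,520,315,4.2,"pics/t1.png")
a=cv2.resize(i[265:312,245:292],None,fx=6,fy=6,interpolation=2);cv2.imwrite("pics/t2.png",a)
b=cv2.imread("pics/t1.png");
out=np.zeros((600,800,3),np.uint8);out[:b.shape[0],:b.shape[1]]=b
cv2.imwrite("pics/t1.png",b)
E
```

```text
(no output)
```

View pics/t1.png

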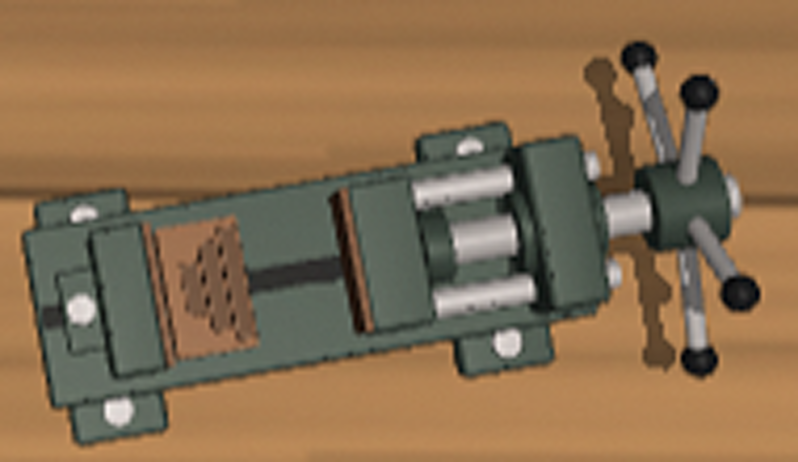

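View pics/t2.png

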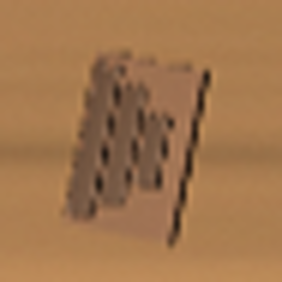

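The crops show the rear half's split edge at about (237,216)-(260,345), the moving jaw face at (335,195)-(365,330), the hub around (688,203) and the balls. The loose half's medallion is widest on the left, so its split face looks left (+y, nearly clamp-aligned but turned about 20° the other way).

```bash
python3 - <<'E'
from h import *
f=lambda p,x0,y0,k:(np.array(p)+.5)/k-.5+[x0,y0]
n=px2w("top",f([(100,56),(202,70),(168,240),(66,215)],245,265,6),.02)
print("near",n.round(4).tolist(),n.mean(0).round(4));
e=lambda a,b:np.degrees(np.arctan2(*(a-b)[[1,0]]))
print("angles x axis",e(n[0],n[3]),e(n[1],n[2]),"y-axis",e(n[0],n[1]),e(n[3],n[2]))
r=px2w("top",f([(152,228),(237,216),(260,346),(175,361)],330,205,4.2),.11)
print("rear",r.round(4).tolist(),r.mean(0).round(4),e(r[0],r[3]),e(r[1],r[2]),e(r[0],r[1]),e(r[3],r[2]))
j=px2w("top",f([(343,188),(371,331)],330,205,4.2),.13)
print("jaw top edge",j.round(4).tolist(),e(j[0],j[1]))
b=px2w("top",f([(95,230),(150,222),(170,368),(115,377)],330,205,4.2),.13)
print("rearjaw",b.round(4).tolist(),e(b[0],b[3]),e(b[1],b[2]))
bed=px2w("top",f([(22,234),(55,408)],330,205,4.2),.09);print("bed end",bed.round(4).tolist(),e(bed[0],bed[1]))
h=px2w("top",f([(652,190),(728,158),(733,235),(665,247)],330,205,4.2),.115)
print("hub",h.round(4).tolist(),h.mean(0))
bl=px2w("top",f([(639,57),(699,94),(740,293),(700,361)],330,205,4.2),.115);print("balls@.115",bl.round(4).tolist())
E
```

```text
near [[0.5683, 0.2171, 0.02], [0.5635, 0.1798, 0.02], [0.5018, 0.1909, 0.02], [0.5105, 0.2281, 0.02]] [0.536 0.204 0.02 ]
angles x axis -10.76044913099978 -10.187630382471378 y-axis 82.75882549905893 76.9011438624721
rear [[0.5954, -0.0063, 0.11], [0.6017, -0.0477, 0.11], [0.5385, -0.0587, 0.11], [0.5309, -0.0176, 0.11]] [ 0.5666 -0.0326  0.11  ] 9.9418782310032 9.935149471296034 98.6186198724732 100.52940192922492
jaw top edge [[0.6138, -0.0968, 0.13], [0.5453, -0.1097, 0.13]] 10.689933949434119
rearjaw [[0.5924, 0.0223, 0.13], [0.5965, -0.0041, 0.13], [0.5268, -0.0138, 0.13], [0.5222, 0.0124, 0.13]] 8.032568557622499 7.936242296906229
bed end [[0.5936, 0.0569, 0.09], [0.5081, 0.04, 0.09]] 11.210530550980712
hub [[0.6159, -0.249, 0.115], [0.6319, -0.2864, 0.115], [0.5943, -0.2879, 0.115], [0.5882, -0.2548, 0.115]] [ 0.60758389 -0.26951997  0.115     ]
balls@.115 [[0.6813, -0.244, 0.115], [0.6633, -0.273, 0.115], [0.5662, -0.2906, 0.115], [0.5332, -0.2705, 0.115]]
```

```bash
cat >> h.py <<'E'
from scipy.spatial.transform import Rotation as Ro, Slerp
def down(yaw): return Ro.from_euler("xyz",[np.pi,0,np.radians(yaw)])
def plan(p1,R1,n,p0=None,R0=None):
    """print rows of dp (800 mm) and rotation (pi) from the present (or given) pose"""
    s=bot.observe()
    p=np.array(s["position"] if p0 is None else p0,float);R=Ro.from_euler("xyz",s["tool_rot"]) if R0 is None else R0
    p1=np.array(p1,float);tot=(R.inv()*R1).as_rotvec();dp=(p1-p)/n
    A=[];B=[]
    r=np.round(tot/n/np.pi,4)
    for k in range(n):
        A.append(np.round(R.inv().apply(dp)/.8,4).tolist());B.append(r.tolist());R=R*Ro.from_rotvec(r*np.pi)
    print("dp",A);print("rot",B)
    return p1,R
E
python3 - <<'E'
from h import *
plan([.536,.204,.17],down(79.7),10)
E
```

```text
dp [[-0.0584, -0.0366, 0.0076], [-0.0632, -0.0275, 0.0076], [-0.0666, -0.0177, 0.0076], [-0.0685, -0.0076, 0.0076], [-0.0689, 0.0027, 0.0076], [-0.0677, 0.0129, 0.0076], [-0.065, 0.0229, 0.0076], [-0.0609, 0.0323, 0.0076], [-0.0554, 0.041, 0.0076], [-0.0487, 0.0488, 0.0076]]
rot [[-0.0, 0.0, 0.0476], [-0.0, 0.0, 0.0476], [-0.0, 0.0, 0.0476], [-0.0, 0.0, 0.0476], [-0.0, 0.0, 0.0476], [-0.0, 0.0, 0.0476], [-0.0, 0.0, 0.0476], [-0.0, 0.0, 0.0476], [-0.0, 0.0, 0.0476], [-0.0, 0.0, 0.0476]]
```

move_arm --jaw '[0,0,0,0,0,0,0,0,0,0]' --dp '[[-0.0584,-0.0366,0.0076],[-0.0632,-0.0275,0.0076],[-0.0666,-0.0177,0.0076],[-0.0685,-0.0076,0.0076],[-0.0689,0.0027,0.0076],[-0.0677,0.0129,0.0076],[-0.065,0.0229,0.0076],[-0.0609,0.0323,0.0076],[-0.0554,0.041,0.0076],[-0.0487,0.0488,0.0076]]' --rotation '[[0,0,0.0476],[0,0,0.0476],[0,0,0.0476],[0,0,0.0476],[0,0,0.0476],[0,0,0.0476],[0,0,0.0476],[0,0,0.0476],[0,0,0.0476],[0,0,0.0476]]' --squeeze 30

```text
clock: 1.35
position: [0.5368, 0.2031, 0.1702]
tool_rot: [-3.141, -0.0, 1.388]
force: [0.7, 1.5, -1.0]
grip_width: 0.0851
```

```bash
python3 - <<'E'
from h import *
s=bot.observe();print(s["position"],s["tool_rot"],s["qd"].round(3))
c=calibration("wrist");print(c)
i=grab_frame("wrist");cv2.imwrite("pics/w1.png",i)
s=bot.observe();print(s["position"],s["tool_rot"],s["qd"].round(3))
E
```

```text
[0.53684535 0.203103   0.17020922] [-3.14143962e+00 -4.61478230e-06  1.38779116e+00] [ 0.607  0.345  0.287 -0.353 -0.314  0.103 -0.184]
{'camera_matrix': array([[371.64829954,   0.        , 320.0583854 ],
       [  0.        , 371.64829954, 237.69027907],
       [  0.        ,   0.        ,   1.        ]]), 'T': array([[ 9.83320490e-01, -1.73950502e-01, -5.31228488e-02,
         5.50912543e-01],
       [-1.81880131e-01, -9.39381900e-01, -2.90656609e-01,
         2.77911773e-01],
       [ 6.57220294e-04,  2.95470589e-01, -9.55351610e-01,
         3.13218901e-01],
       [ 0.00000000e+00,  0.00000000e+00,  0.00000000e+00,
         1.00000000e+00]])}
[0.5409162  0.19640739 0.1698459 ] [3.13894575e+00 2.83087608e-03 1.37330169e+00] [-0.045 -0.037 -0.018  0.045  0.058 -0.014  0.031]
```

View pics/w1.png

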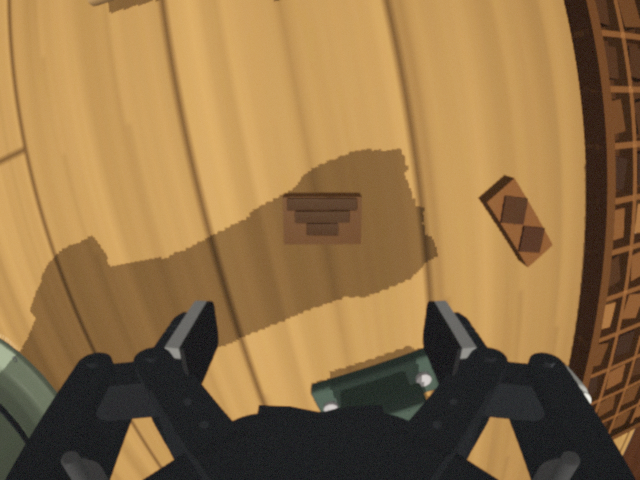

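The wrist view shows the loose half at (284–361, 193–243), split face toward the top of the picture, well aligned with the gripper. The image was taken while moving, so I use the pose of that moment.

```bash
python3 - <<'E'
from h import *
i=cv2.imread("pics/w1.png")
c={"camera_matrix":[[371.648,0,320.058],[0,371.648,237.69],[0,0,1]],"T":[[9.83320490e-01,-1.73950502e-01,-5.31228488e-02,.550912543],[-1.81880131e-01,-9.39381900e-01,-2.90656609e-01,.277911773],[6.572e-4,.29547,-.95535161,.313218901],[0,0,0,1]]}
n=px2w("wrist",[(285,196.5),(361,196.5),(361,243.5),(284,243.5)],.02,c)
print(n.round(4).tolist(),n.mean(0));e=lambda a,b:np.degrees(np.arctan2(*(a-b)[[1,0]]))
print(e(n[1],n[0]),e(n[2],n[3]),np.linalg.norm(n[1]-n[0]),np.linalg.norm(n[1]-n[2]))
s=bot.observe();print(s["position"],s["tool_rot"],s["qd"].round(3))
E
python3 - <<'E'
import sys;sys.path.insert(0,".")
from h import *
crop(cv2.imread("pics/w1.png"),270,180,375,255,7,"pics/w1c.png")
E
```

```text
[[0.5132, 0.2279, 0.02], [0.5733, 0.2168, 0.02], [0.5672, 0.1775, 0.02], [0.5042, 0.1892, 0.02]] [0.53948204 0.20285993 0.02      ]
-10.452215862228027 -10.495738172778816 0.06113699292878673 0.03978777901681556
[0.5409162  0.19640739 0.1698459 ] [3.13894575e+00 2.83087608e-03 1.37330169e+00] [-0.045 -0.037 -0.018  0.045  0.058 -0.014  0.031]
```

View pics/w1c.png

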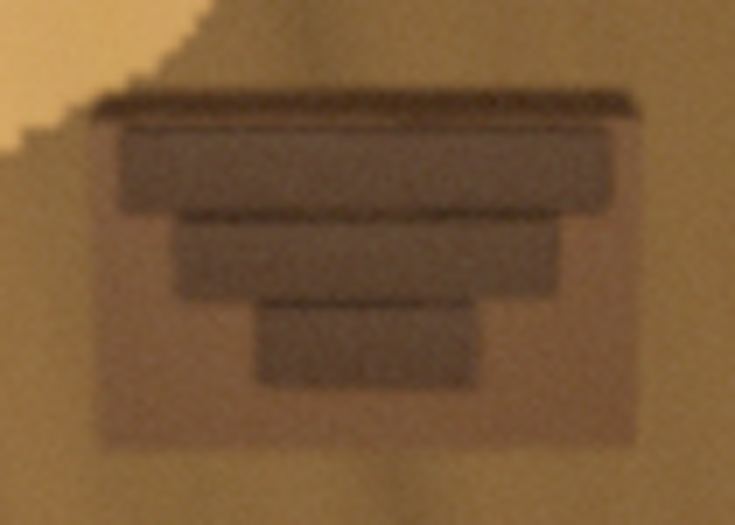

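move_arm --jaw '[0,0,0]' --dp '[[0,0,0.05],[0,0,0.03],[0,0,0]]' --rotation '[[0,0,0.001],[0,0,0],[0,0,0]]'

```text
clock: 1.78
position: [0.5349, 0.204, 0.1051]
tool_rot: [-3.139, 0.002, 1.389]
force: [-0.5, 0.2, 1.1]
grip_width: 0.0852
```

```bash
python3 - <<'E'
from h import *
s=bot.observe();print(s["position"],s["tool_rot"],s["qd"].round(3),s["force"])
plan([.5385,.203,.002],down(79.5),4)
E
```

```text
[0.53493804 0.20395979 0.10506132] [-3.13913954e+00  2.08151142e-03  1.38924621e+00] [-0.011 -0.042  0.021 -0.028  0.01   0.029 -0.009] [-0.47742784  0.20544562  1.05410225]
dp [[-0.0, 0.0012, 0.0322], [-0.0, 0.0012, 0.0322], [-0.0001, 0.0012, 0.0322], [-0.0001, 0.0012, 0.0322]]
rot [[-0.0002, 0.0002, 0.0001], [-0.0002, 0.0002, 0.0001], [-0.0002, 0.0002, 0.0001], [-0.0002, 0.0002, 0.0001]]
```

move_arm --jaw '[0,0,0,0,0,120,255,255,255,255]' --dp '[[0,0.0012,0.035],[0,0.0012,0.035],[0,0.0012,0.035],[0,0.0012,0.025],[0,0,0],[0,0,0],[0,0,0],[0,0,0],[0,0,0],[0,0,0]]' --rotation '[[0,0,0],[0,0,0],[0,0,0],[0,0,0],[0,0,0],[0,0,0],[0,0,0],[0,0,0],[0,0,0],[0,0,0]]' --squeeze 40

```text
clock: 3.02
position: [0.5403, 0.204, 0.0038]
tool_rot: [3.14, -0.001, 1.389]
force: [-1.6, -1.0, 5.6]
grip_width: 0.0629
```

```bash
python3 - <<'E'
from h import *
p,R=plan([.539,.203,.102],down(79.6),2,[.539,.203,.002],down(79.6))
plan([.574,-.078,.20],down(99.8),8,p,R)
E
```

```text
dp [[0.0, 0.0, -0.0625], [0.0, 0.0, -0.0625]]
rot [[0.0, 0.0, 0.0], [0.0, 0.0, 0.0]]
dp [[-0.0422, 0.0133, -0.0153], [-0.0427, 0.0114, -0.0153], [-0.0432, 0.0095, -0.0153], [-0.0436, 0.0076, -0.0153], [-0.0439, 0.0057, -0.0153], [-0.0441, 0.0038, -0.0153], [-0.0442, 0.0018, -0.0153], [-0.0442, -0.0001, -0.0153]]
rot [[0.0, 0.0, -0.014], [0.0, 0.0, -0.014], [0.0, 0.0, -0.014], [0.0, 0.0, -0.014], [0.0, 0.0, -0.014], [0.0, 0.0, -0.014], [0.0, 0.0, -0.014], [0.0, 0.0, -0.014]]
```

move_arm --jaw '[255,255,255,255,255,255,255,255,255,255]' --dp '[[0,0,-0.0625],[0,0,-0.0625],[-0.0422,0.0133,-0.0153],[-0.0427,0.0114,-0.0153],[-0.0432,0.0095,-0.0153],[-0.0436,0.0076,-0.0153],[-0.0439,0.0057,-0.0153],[-0.0441,0.0038,-0.0153],[-0.0442,0.0018,-0.0153],[-0.0442,0,-0.0153]]' --rotation '[[0,0,0],[0,0,0],[0,0,-0.014],[0,0,-0.014],[0,0,-0.014],[0,0,-0.014],[0,0,-0.014],[0,0,-0.014],[0,0,-0.014],[0,0,-0.014]]'

```text
clock: 4.28
position: [0.5748, -0.0784, 0.202]
tool_rot: [3.14, 0.0, 1.742]
force: [-0.2, 0.0, -0.9]
grip_width: 0.0625
```

move_arm --jaw '[255,255,255]' --dp '[[0,0,0],[0,0,0],[0,0,0]]' --rotation '[[0,0,0],[0,0,0],[0,0,0]]'

```text
clock: 4.65
position: [0.5745, -0.0761, 0.2005]
tool_rot: [-3.142, -0.0, 1.742]
force: [0.2, -0.3, -0.6]
grip_width: 0.0627
```

```bash
python3 - <<'E'
from h import *
s=bot.observe();print(s["position"],s["tool_rot"],s["qd"].round(3),s["force"],s["grip_width"])
c=calibration("wrist");np.save("w2T.npy",c["T"]);i=grab_frame("wrist");cv2.imwrite("pics/w2full.png",i)
crop(i,160,120,480,360,2.5,"pics/w2.png")
E
```

```text
[ 0.57454927 -0.07613536  0.20045526] [-3.14153162e+00 -3.22235269e-04  1.74223127e+00] [ 0.     0.003  0.001 -0.002  0.001 -0.003  0.002] [ 0.20419167 -0.32323136 -0.61114167] 0.06271937527098492
```

View pics/w2.png

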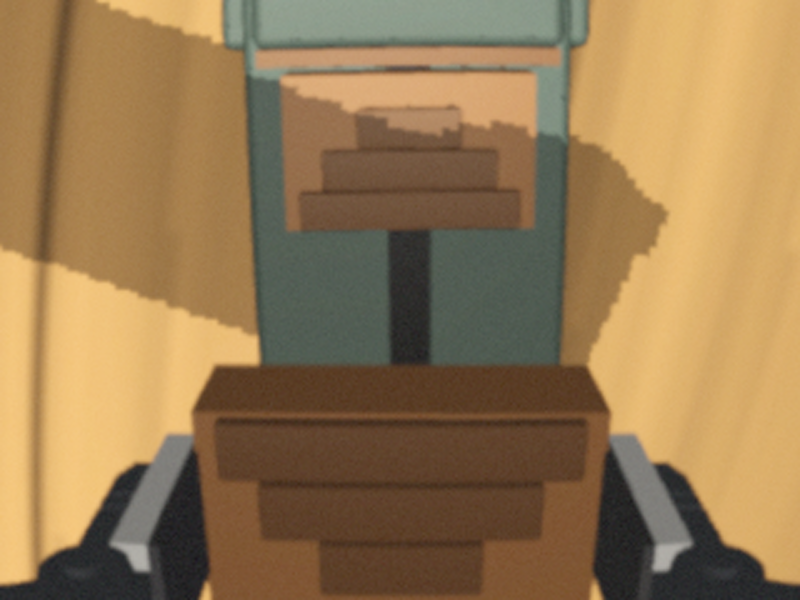

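The wrist view shows the rear half's top face at crop (281–536, 74–231) and the held half with its split edge at bottom corners (216,367)/(586,367) and top corners (194,412)/(608,412), nearly parallel to each other.

```bash
python3 - <<'E'
from h import *
c=calibration("wrist");c["T"]=np.load("w2T.npy")
f=lambda p:(np.array(p)+.5)/2.5-.5+[160,120]
e=lambda a,b:np.degrees(np.arctan2(*(a-b)[[1,0]]))
r=px2w("wrist",f([(281,73),(536,73),(534,231),(287,231)]),.11,c)
print("rear",r[:,:2].round(4).tolist(),r.mean(0).round(4),e(r[1],r[0]),e(r[2],r[3]))
hb=px2w("wrist",f([(216,367),(586,367)]),.199,c);ht=px2w("wrist",f([(194,413),(608,413)]),.219,c)
print("held",hb.round(4).tolist(),e(hb[1],hb[0]),ht.round(4).tolist(),e(ht[1],ht[0]))
s=bot.observe();p=s["position"];yaw=s["tool_rot"][2];a=yaw-np.pi/2
for a_ in (a,):
    ex=np.array([np.cos(a),np.sin(a),0]);ey=np.array([-np.sin(a),np.cos(a),0])
    for nm,q in (("rear",r.mean(0)),("rsplit",r[2:].mean(0)),("heldbot",hb.mean(0)),("heldtop",ht.mean(0)),("jawtop_top",np.array([.5796,-.1033,0]))):
        print(nm,"rel TCP ex,ey mm",((q-p)@ex*1e3).round(2),((q-p)@ey*1e3).round(2))
print(np.degrees(a))
E
```

```text
rear [[0.5349, -0.02], [0.5979, -0.009], [0.6056, -0.0493], [0.5424, -0.0602]] [ 0.5702 -0.0346  0.11  ] 9.900708706546748 9.844763680065915
held [[0.541, -0.0631, 0.199], [0.6028, -0.0524, 0.199]] 9.808097147482647 [[0.5413, -0.0625, 0.219], [0.6023, -0.052, 0.219]] 9.804852515819734
rear rel TCP ex,ey mm 2.83 41.7
rsplit rel TCP ex,ey mm 3.13 21.24
heldbot rel TCP ex,ey mm 0.55 18.62
heldtop rel TCP ex,ey mm 0.53 19.12
jawtop_top rel TCP ex,ey mm 0.38 -27.56
9.823441523532118
```

move_arm --jaw '[255,255,255,255,255,255,255]' --dp '[[-0.0038,0.003,0.03],[0,0,0.035],[0,0,0.03],[0,0,0.02],[0,0,0.01],[0,0,0.004],[0,0,0]]' --rotation '[[0,0,0],[0,0,0],[0,0,0],[0,0,0],[0,0,0],[0,0,0],[0,0,0]]'

```text
clock: 5.58
position: [0.5777, -0.0798, 0.0976]
tool_rot: [3.141, 0.0, 1.741]
force: [0.5, -0.4, -1.7]
grip_width: 0.0627
```

move_arm --jaw '[255,255,255,255,255]' --dp '[[0,0,0.002],[0,0,0.001],[0,0,0.001],[0,0,0.001],[0,0,0]]' --rotation '[[0,0,0],[0,0,0],[0,0,0],[0,0,0],[0,0,0]]'

```text
clock: 6.2
position: [0.5776, -0.0798, 0.0939]
tool_rot: [3.141, -0.0, 1.741]
force: [-5.2, 0.8, 12.5]
grip_width: 0.0629
```

```bash
python3 - <<'E'
from h import *
s=bot.observe();print(s["position"],s["tool_rot"],s["force"],s["moment"])
E
```

```text
[ 0.57760861 -0.07983006  0.09387677] [ 3.14114643e+00 -1.34909329e-04  1.74095723e+00] [-5.17199489  0.75574774 12.49957051] [0.19530597 0.81590482 0.0395673 ]
```

move_arm --jaw '[150,0,0,0,0,0,0,0,0,0]' --dp '[[0,0,-0.001],[0,0,0],[0,0,0],[0,0,-0.03],[0,0,-0.04],[0,0,-0.04],[0,0,-0.035],[0,0,0],[0,0,0],[0,0,0]]' --rotation '[[0,0,0],[0,0,0],[0,0,0],[0,0,0],[0,0,0],[0,0,0],[0,0,0],[0,0,0],[0,0,0],[0,0,0]]'

```text
clock: 7.45
position: [0.5771, -0.0798, 0.2091]
tool_rot: [-3.14, -0.0, 1.741]
force: [0.2, 0.2, 0.2]
grip_width: 0.0852
```

```bash
python3 - <<'E'
from h import *
s=bot.observe();print(s["position"],s["tool_rot"],s["qd"].round(3),s["force"],s["grip_width"])
c=calibration("wrist");np.save("w3T.npy",c["T"]);i=grab_frame("wrist");cv2.imwrite("pics/w3full.png",i)
crop(i,200,130,440,310,3.33,"pics/w3.png")
E
```

```text
[ 0.57711259 -0.07976231  0.20914807] [-3.14021729e+00 -1.91857006e-04  1.74112233e+00] [ 0.002  0.002 -0.    -0.002  0.001  0.002  0.001] [0.20490375 0.21305313 0.16345804] 0.08522747883042874
```

View pics/w3.png

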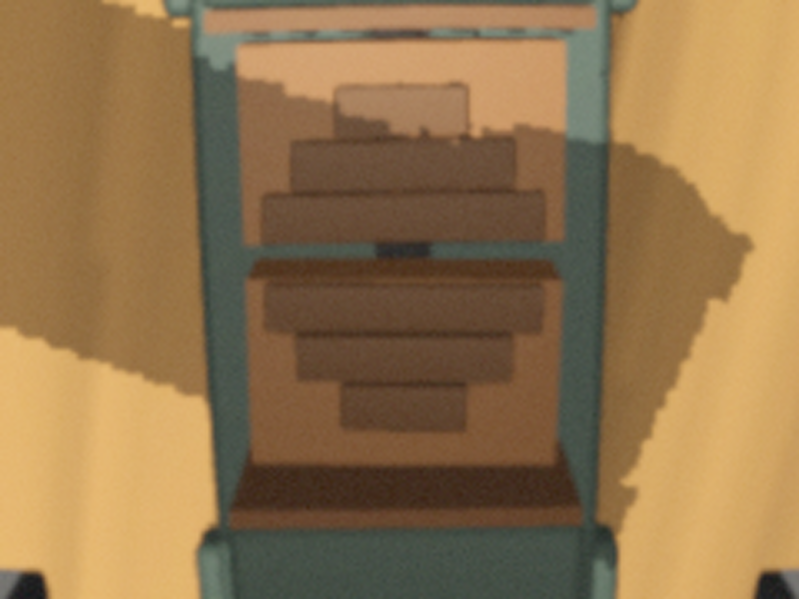

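The loose half lies flat in the slot, ends flush with the rear half (centres 404 vs 404 px in the crop), about 6 mm from it, and the jaw's leather face is behind it at v≈508. Now I fit hub and wheel angle.

```bash
python3 - <<'E'
from h import *
from scipy.optimize import least_squares
c=calibration("wrist");c["T"]=np.load("w3T.npy")
f=lambda p:(np.array(p)+.5)/3.33333-.5+[200,130]
r=px2w("wrist",f([(244,242),(563,242),(248,278),(560,278)]),.11,c);j=px2w("wrist",f([(230,508),(580,508)]),.13,c)
a=np.radians(9.85);ex=np.array([np.cos(a),np.sin(a),0]);ey=np.array([-np.sin(a),np.cos(a),0])
for q in (r[:2],r[2:],j): print(q.mean(0).round(4),(q.mean(0)@ex*1e3).round(2),(q.mean(0)@ey*1e3).round(2))
hub=j.mean(0)-.165*ey;hub[2]=.115;print("hub",hub.round(4))
# wheel angle from top picture
t=calibration("top");K=np.array(t["camera_matrix"]);T=np.linalg.inv(t["T"])
g=lambda p:(np.array(p)+.5)/4.2-.5+[330,205]
m=g([(639,57),(699,94),(740,293),(700,361)])
def proj(w,h):
    A=w+np.radians([-72,0,72,144,216])[:,None]
    P=h+.08*(np.sin(A)*ex+np.cos(A)*[0,0,1]);q=P@T[:3,:3].T+T[:3,3];q=q@K.T;return q[:,:2]/q[:,2:]
def res(v):
    u=proj(v[0],hub+[v[1],v[2],0]);return np.linalg.norm(u[None]-m[:,None],axis=2).min(1)
best=min((least_squares(res,[w,0,0]) for w in np.radians(range(-36,36,8))),key=lambda s:s.cost)
print(np.degrees(best.x[0]),best.x[1:],best.cost,res(best.x))
E
```

```text
[ 0.5736 -0.0541  0.11  ] 555.89 -151.43
[ 0.575  -0.0614  0.11  ] 555.99 -158.86
[ 0.5822 -0.1025  0.13  ] 556.12 -200.56
hub [ 0.6105 -0.265   0.115 ]
-36.80773016429364 [-0.00144842  0.0014096 ] 0.31491181831878373 [0.45278786 0.44139234 0.190319   0.44017982]
```

```bash
python3 - <<'E'
from h import *
a=np.radians(9.85);ex=np.array([np.cos(a),np.sin(a),0]);ey=np.array([-np.sin(a),np.cos(a),0])
t=.478*ex-.3656*ey
plan([t[0],t[1],.235],down(99.8),5)
print(t)
E
```

```text
dp [[-0.0471, -0.0192, -0.0064], [-0.0471, -0.0192, -0.0064], [-0.0471, -0.0192, -0.0064], [-0.0471, -0.0192, -0.0064], [-0.0471, -0.0192, -0.0065]]
rot [[-0.0001, -0.0, -0.0001], [-0.0001, -0.0, -0.0001], [-0.0001, -0.0, -0.0001], [-0.0001, -0.0, -0.0001], [-0.0001, -0.0, -0.0001]]
[ 0.53349676 -0.27843953  0.        ]
```

move_arm --jaw '[255,255,255,255,255,255,255,255,255]' --dp '[[-0.0471,-0.0192,-0.0064],[-0.0471,-0.0192,-0.0064],[-0.0471,-0.0192,-0.0064],[-0.0471,-0.0192,-0.0064],[-0.0471,-0.0192,-0.0064],[0,0,0.02],[0,0,0.04],[0,0,0.0275],[0,0,0]]' --rotation '[[0,0,0],[0,0,0],[0,0,0],[0,0,0],[0,0,0],[0,0,0],[0,0,0],[0,0,0],[0,0,0]]'

```text
clock: 8.62
position: [0.533, -0.2773, 0.1636]
tool_rot: [-3.139, -0.002, 1.742]
force: [-0.0, 0.1, 0.2]
grip_width: -0.0001
```

```bash
cat >> h.py <<'E'
CA=np.radians(9.85);EX=np.array([np.cos(CA),np.sin(CA),0]);EY=np.array([-np.sin(CA),np.cos(CA),0])
HUB=.5561*EX-.3656*EY+[0,0,.115]
def feel():
    s=bot.observe();q=np.array(s["position"])-HUB;F=np.array(s["force"]);M=np.array(s["moment"])
    X,Y,Z=q@EX*1e3,q@EY*1e3,q[2]*1e3;fx,fy,fz=F@EX,F@EY,F[2]
    # torque put on wheel about axis (+ = forward), taken from reaction; contact guess at finger face near tip
    print("t%.2f rel hub X%.1f Y%.1f Z%.1f  F %.1f %.1f %.1f  M %s  w%.3f"%(s["clock"],X,Y,Z,fx,fy,fz,[round(float(M@v),2) for v in (EX,EY,[0,0,1])],s["grip_width"]))
    Tf=-(fx*Z-fz*X)/1e3
    print(" torque about hub: F x TCP %.3f ; with moment (+/-) %.3f %.3f"%(Tf,Tf-M@EY,Tf+M@EY))
E
python3 -c "
from h import *
feel()"
```

```text
t8.62 rel hub X-78.4 Y1.2 Z48.6  F 0.0 0.1 0.2  M [-0.07, -0.01, -0.01]  w-0.000
 torque about hub: F x TCP -0.015 ; with moment (+/-) -0.001 -0.030
```

move_arm --jaw '[255,255,255,255]' --dp '[[0,0.0125,0],[0.0004,0.0125,0],[0.0004,0.0125,0],[0,0,0]]' --rotation '[[0,0,0],[0,0,0],[0,0,0],[0,0,0]]'

```text
clock: 9.12
position: [0.5643, -0.2727, 0.1666]
tool_rot: [3.141, 0.001, 1.742]
force: [-0.3, -0.4, -0.3]
grip_width: -0.0002
```

```bash
python3 -c "
from h import *
feel()"
```

```text
t9.12 rel hub X-46.7 Y0.4 Z51.6  F -0.4 -0.4 -0.3  M [-0.02, 0.06, 0.05]  w-0.000
 torque about hub: F x TCP 0.031 ; with moment (+/-) -0.030 0.092
```

move_arm --jaw '[255,255,255,255]' --dp '[[0.0005,0.0125,0],[0.0005,0.0125,0],[0.0005,0.0125,0],[0,0.0,0]]' --rotation '[[0,0,0],[0,0,0],[0,0,0],[0,0,0]]'

```text
clock: 9.62
position: [0.5934, -0.2662, 0.166]
tool_rot: [3.141, 0.0, 1.742]
force: [-0.3, 0.6, 0.2]
grip_width: -0.0001
```

```bash
python3 -c "
from h import *
feel()"
```

```text
t9.62 rel hub X-17.0 Y1.8 Z51.0  F -0.2 0.7 0.2  M [0.05, 0.01, 0.04]  w-0.000
 torque about hub: F x TCP 0.007 ; with moment (+/-) -0.005 0.020
```

```bash
python3 - <<'E'
from h import *
i=grab_frame("scene");j=grab_frame("top")
a=cv2.resize(i[60:240,130:310],(400,400),interpolation=2);b=cv2.resize(j[180:340,400:560],(400,400),interpolation=2)
cv2.imwrite("pics/c1.png",np.hstack([a,b]))
E
```

```text
(no output)
```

View pics/c1.png

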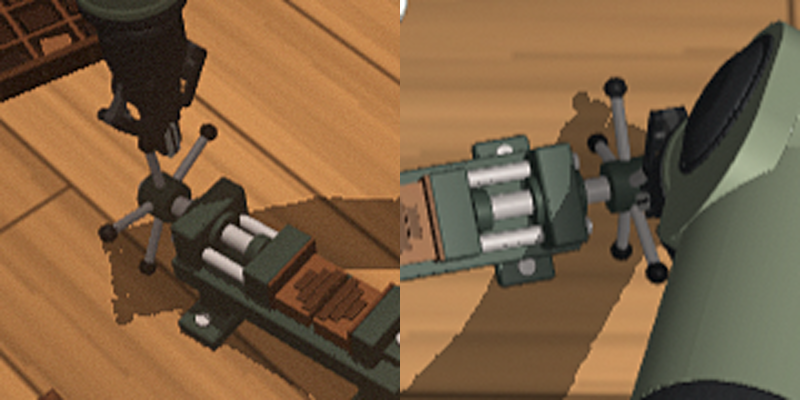

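The wheel has turned with the finger; the finger stands just on the −X side of the now near-vertical spoke (arm overshoot on stopping explains zero force). I continue, ending calls while still pushing.

move_arm --jaw '[255,255,255,255]' --dp '[[0.0004,0.008,0],[0.0003,0.006,0],[0.0002,0.004,0],[0.0002,0.004,0]]' --rotation '[[0,0,0],[0,0,0],[0,0,0],[0,0,0]]'

```text
clock: 10.22
position: [0.6092, -0.2628, 0.1653]
tool_rot: [-3.14, -0.0, 1.741]
force: [-5.6, -2.3, -2.0]
grip_width: -0.0001
```

```bash
python3 -c "
from h import *
feel()"
```

```text
t10.22 rel hub X-0.8 Y2.5 Z50.3  F -6.0 -1.3 -2.0  M [-0.12, 1.27, -0.06]  w-0.000
 torque about hub: F x TCP 0.301 ; with moment (+/-) -0.972 1.574
```

move_arm --jaw '[255,255,255,255]' --dp '[[0.0002,0.004,0],[0.0002,0.004,0],[0.0002,0.004,0],[0,0,0]]' --rotation '[[0,0,0],[0,0,0],[0,0,0],[0,0,0]]'

```text
clock: 10.72
position: [0.6185, -0.2607, 0.1651]
tool_rot: [-3.14, -0.001, 1.741]
force: [-5.7, -0.6, -1.5]
grip_width: 0.0
```

```bash
python3 -c "
from h import *
feel()"
```

```text
t10.72 rel hub X8.6 Y3.0 Z50.1  F -5.7 0.3 -1.5  M [0.09, 1.17, -0.02]  w0.000
 torque about hub: F x TCP 0.272 ; with moment (+/-) -0.901 1.446
```

move_arm --jaw '[255,255,255]' --dp '[[0.0002,0.005,0],[0.0002,0.005,0],[0.0002,0.005,0]]' --rotation '[[0,0,0],[0,0,0],[0,0,0]]'

```text
clock: 11.1
position: [0.63, -0.2583, 0.1652]
tool_rot: [-3.139, -0.001, 1.741]
force: [-9.1, -1.8, -1.0]
grip_width: -0.0
```

```bash
python3 -c "
from h import *
feel()"
```

```text
t11.10 rel hub X20.4 Y3.4 Z50.2  F -9.2 -0.2 -1.0  M [-0.03, 1.62, 0.01]  w-0.000
 torque about hub: F x TCP 0.443 ; with moment (+/-) -1.178 2.065
```

move_arm --jaw '[255,255,255,255,255,255,255,255,255]' --dp '[[0,-0.01,-0.03],[0,-0.01,-0.0325],[0,-0.035,0],[0,-0.04,0],[0,-0.022,0],[0,0,0],[0.0005,0,0.03],[0,0,0.0275],[0,0,0.005]]' --rotation '[[0,0,0],[0,0,0],[0,0,0],[0,0,0],[0,0,0],[0,0,0],[0,0,0],[0,0,0],[0,0,0]]'

```text
clock: 12.22
position: [0.5389, -0.2732, 0.1653]
tool_rot: [-3.141, -0.001, 1.742]
force: [-2.2, -0.8, 2.2]
grip_width: -0.0002
```

```bash
python3 -c "
from h import *
feel()"
```

```text
t12.22 rel hub X-71.9 Y4.3 Z50.3  F -2.3 -0.4 2.2  M [0.14, 0.61, -0.05]  w-0.000
 torque about hub: F x TCP -0.043 ; with moment (+/-) -0.653 0.568
```

move_arm --jaw '[255,255,255,255,255,255,255,255,255]' --dp '[[0.0003,0.012,0],[0.0005,0.0125,0],[0.0005,0.0125,0],[0.0005,0.0125,0],[0.0005,0.0125,0],[0.0005,0.0125,0],[0.0005,0.0125,0],[0.0005,0.0125,0],[0.0005,0.01,0]]' --rotation '[[0,0,0],[0,0,0],[0,0,0],[0,0,0],[0,0,0],[0,0,0],[0,0,0],[0,0,0],[0,0,0]]'

```text
clock: 13.35
position: [0.6241, -0.2555, 0.1664]
tool_rot: [-3.14, 0.0, 1.741]
force: [-8.4, -1.1, -1.2]
grip_width: 0.0
```

```bash
python3 -c "
from h import *
feel()"
```

```text
t13.35 rel hub X15.1 Y7.1 Z51.4  F -8.5 0.3 -1.2  M [0.05, 1.73, 0.01]  w0.000
 torque about hub: F x TCP 0.420 ; with moment (+/-) -1.311 2.151
```

move_arm --jaw '[255,255,255]' --dp '[[0.0002,0.004,0],[0.0002,0.004,0],[0.0002,0.004,0]]' --rotation '[[0,0,0],[0,0,0],[0,0,0]]'

```text
clock: 13.72
position: [0.6333, -0.2535, 0.1665]
tool_rot: [-3.14, 0.0, 1.741]
force: [-8.1, -1.2, -3.2]
grip_width: 0.0001
```

```bash
python3 -c "
from h import *
feel()"
```

```text
t13.72 rel hub X24.5 Y7.5 Z51.5  F -8.2 0.2 -3.2  M [-0.03, 1.86, -0.05]  w0.000
 torque about hub: F x TCP 0.345 ; with moment (+/-) -1.512 2.203
```

move_arm --jaw '[255,255,255,255,255,255,255,255,255,255]' --dp '[[0,-0.01,-0.03],[0,-0.01,-0.0325],[0,-0.035,0],[0,-0.04,0],[0,-0.022,0],[0,0,0],[0.0005,0,0.03],[0,0,0.0275],[0,0,0.0065],[0,0,0]]' --rotation '[[0,0,0],[0,0,0],[0,0,0],[0,0,0],[0,0,0],[0,0,0],[0,0,0],[0,0,0],[0,0,0],[0,0,0]]'

```text
clock: 14.98
position: [0.5416, -0.2685, 0.1647]
tool_rot: [-3.141, -0.0, 1.741]
force: [-3.8, -0.8, -1.8]
grip_width: -0.0003
```

```bash
python3 -c "
from h import *
feel()"
```

```text
t14.97 rel hub X-68.5 Y8.4 Z49.7  F -3.9 -0.1 -1.8  M [0.07, 0.85, -0.01]  w-0.000
 torque about hub: F x TCP 0.317 ; with moment (+/-) -0.533 1.166
```

move_arm --jaw '[255,255,255,255,255]' --dp '[[0.0003,0.01,0],[0.0005,0.01,0],[0.0005,0.01,0],[0.0005,0.008,0],[0.0005,0.006,0]]' --rotation '[[0,0,0],[0,0,0],[0,0,0],[0,0,0],[0,0,0]]'

```text
clock: 15.6
position: [0.5765, -0.2612, 0.1657]
tool_rot: [3.141, 0.001, 1.741]
force: [-6.4, -2.0, 5.3]
grip_width: -0.0001
```

```bash
python3 -c "
from h import *
feel()"
```

```text
t15.60 rel hub X-32.8 Y9.6 Z50.7  F -6.7 -0.9 5.3  M [-0.07, 1.24, -0.01]  w-0.000
 torque about hub: F x TCP 0.164 ; with moment (+/-) -1.072 1.401
```

move_arm --jaw '[255,255,255,255]' --dp '[[0.0004,0.008,0],[0.0004,0.008,0],[0.0004,0.008,0],[0.0003,0.006,0]]' --rotation '[[0,0,0],[0,0,0],[0,0,0],[0,0,0]]'

```text
clock: 16.1
position: [0.6001, -0.2558, 0.1657]
tool_rot: [3.141, 0.001, 1.741]
force: [-5.6, -1.3, 1.7]
grip_width: 0.0
```

```bash
python3 -c "
from h import *
feel()"
```

```text
t16.10 rel hub X-8.6 Y11.0 Z50.7  F -5.8 -0.3 1.7  M [-0.05, 1.0, -0.02]  w0.000
 torque about hub: F x TCP 0.277 ; with moment (+/-) -0.718 1.272
```

move_arm --jaw '[255,255,255]' --dp '[[0.0003,0.006,0],[0.0003,0.006,0],[0.0003,0.006,0]]' --rotation '[[0,0,0],[0,0,0],[0,0,0]]'

```text
clock: 16.48
position: [0.6131, -0.2526, 0.1649]
tool_rot: [-3.14, -0.0, 1.741]
force: [-7.3, -1.3, -2.5]
grip_width: -0.0001
```

```bash
python3 -c "
from h import *
feel()"
```

```text
t16.48 rel hub X4.8 Y11.8 Z49.9  F -7.4 -0.0 -2.5  M [-0.02, 1.74, 0.04]  w-0.000
 torque about hub: F x TCP 0.360 ; with moment (+/-) -1.382 2.101
```

move_arm --jaw '[255,255,255]' --dp '[[0.0002,0.005,0],[0.0003,0.005,0],[0.0002,0.005,0]]' --rotation '[[0,0,0],[0,0,0],[0,0,0]]'

```text
clock: 16.85
position: [0.6249, -0.25, 0.165]
tool_rot: [-3.14, -0.0, 1.741]
force: [-6.8, -1.4, -0.2]
grip_width: 0.0003
```

```bash
python3 -c "
from h import *
feel()
i=grab_frame('scene');j=grab_frame('top')
a=cv2.resize(i[60:240,130:340],(466,400),interpolation=2);b=cv2.resize(j[240:320,330:410],(400,400),interpolation=2)
cv2.imwrite('pics/c2.png',np.hstack([a,b])[:,:])
feel()"
```

```text
t16.85 rel hub X16.9 Y12.4 Z50.0  F -7.0 -0.3 -0.2  M [0.04, 1.65, -0.06]  w0.000
 torque about hub: F x TCP 0.346 ; with moment (+/-) -1.307 1.999
t16.95 rel hub X17.3 Y12.4 Z50.1  F -5.9 0.1 -0.6  M [-0.0, 1.16, -0.07]  w-0.000
 torque about hub: F x TCP 0.284 ; with moment (+/-) -0.879 1.447
```

View pics/c2.png

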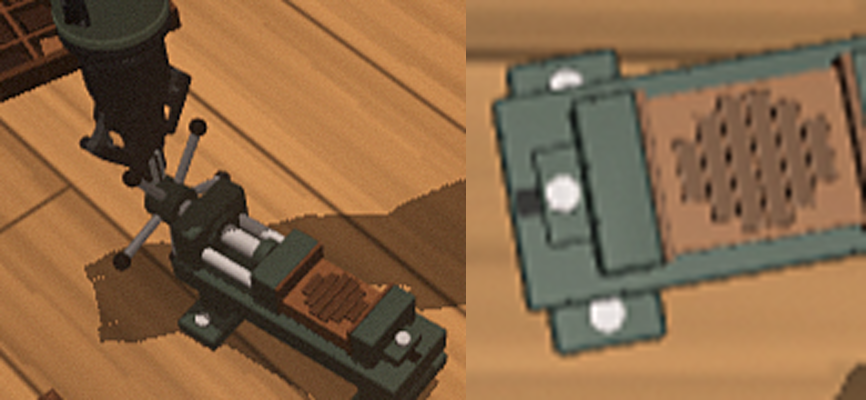

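The halves are now together with the medallion whole and ends flush; load is about to build (halted reading still the free value).

move_arm --jaw '[255,255]' --dp '[[0.0002,0.004,0],[0.0002,0.004,0]]' --rotation '[[0,0,0],[0,0,0]]'

```text
clock: 17.2
position: [0.6312, -0.2486, 0.1652]
tool_rot: [-3.141, 0.0, 1.741]
force: [-7.5, -2.1, 0.6]
grip_width: -0.0
```

```bash
python3 -c "
from h import *
feel();grab_frame('top');grab_frame('top');feel()"
```

```text
t17.20 rel hub X23.3 Y12.6 Z50.2  F -7.7 -0.8 0.6  M [-0.0, 1.6, -0.0]  w-0.000
 torque about hub: F x TCP 0.402 ; with moment (+/-) -1.197 2.001
t17.30 rel hub X23.7 Y12.7 Z50.2  F -5.3 -1.5 1.1  M [-0.04, 1.2, 0.04]  w0.000
 torque about hub: F x TCP 0.294 ; with moment (+/-) -0.903 1.492
```

move_arm --jaw '[255,255,255,255,255,255,255,255,255,255]' --dp '[[0,-0.01,-0.03],[0,-0.01,-0.0325],[0,-0.035,0],[0,-0.04,0],[0,-0.028,0],[0,0,0],[0.0005,0,0.03],[0,0,0.0275],[0,0,0.005],[0,0,0]]' --rotation '[[0,0,0],[0,0,0],[0,0,0],[0,0,0],[0,0,0],[0,0,0],[0,0,0],[0,0,0],[0,0,0],[0,0,0]]'

```text
clock: 18.55
position: [0.535, -0.2649, 0.1654]
tool_rot: [3.141, 0.001, 1.741]
force: [-0.1, -0.5, -0.4]
grip_width: -0.0003
```

```bash
python3 -c "
from h import *
feel()"
```

```text
t18.55 rel hub X-74.3 Y13.1 Z50.4  F -0.2 -0.5 -0.4  M [-0.04, -0.02, 0.01]  w-0.000
 torque about hub: F x TCP 0.041 ; with moment (+/-) 0.062 0.020
```

move_arm --jaw '[255,255,255,255]' --dp '[[0.0003,0.007,0],[0.0003,0.007,0],[0.0003,0.005,0],[0.0003,0.005,0]]' --rotation '[[0,0,0],[0,0,0],[0,0,0],[0,0,0]]'

```text
clock: 19.05
position: [0.5521, -0.2615, 0.1654]
tool_rot: [-3.14, 0.0, 1.74]
force: [-12.4, -1.7, 9.3]
grip_width: 0.0003
```

```bash
python3 -c "
from h import *
feel();grab_frame('top');grab_frame('top');feel()"
```

```text
t19.05 rel hub X-56.9 Y13.5 Z50.4  F -12.5 0.4 9.3  M [0.08, 2.46, 0.0]  w0.000
 torque about hub: F x TCP 0.099 ; with moment (+/-) -2.358 2.557
t19.15 rel hub X-56.2 Y13.6 Z50.3  F -8.0 0.3 7.1  M [-0.13, 1.58, 0.0]  w0.000
 torque about hub: F x TCP 0.005 ; with moment (+/-) -1.574 1.584
```

```bash
cat >> h.py <<'E'
def feel2(half=14.5):
    """torque with the contact taken on the ball of the pushed spoke (a<8 deg) or at the tip"""
    from scipy.optimize import brentq
    s=bot.observe();q=np.array(s["position"])-HUB;F=np.array(s["force"]);M=np.array(s["moment"])@EY
    X,Z=q@EX*1e3,q[2]*1e3;fx,fz=F@EX,F[2];face=X+half
    ball=np.degrees(np.arcsin(np.clip((face+9)/80,-1,1)))
    tip=np.degrees(brentq(lambda a:Z*np.tan(a)-5/np.cos(a)-face,-1.2,1.2))
    if ball<tip: a,zc=ball,80*np.cos(np.radians(ball))
    else: a,zc=tip,Z
    print("t%.2f X%.1f Y%.1f Z%.1f fx%.1f fz%.1f a%.1f zc%.0f torque %.3f  arm %.3f"%(s["clock"],X,q@EY*1e3,Z,fx,fz,a,zc,-(fx*zc-fz*face)/1e3,(M+fz*half/1e3)/-fx))
E
python3 -c "
from h import *
feel2()"
```

```text
t19.15 X-56.2 Y13.6 Z50.3 fx-8.0 fz7.1 a-35.3 zc50 torque 0.107  arm 0.211
```

move_arm --jaw '[255,255]' --dp '[[0.0002,0.0035,0],[0.0002,0.0035,0]]' --rotation '[[0,0,0],[0,0,0]]'

```text
clock: 19.4
position: [0.5577, -0.2601, 0.1654]
tool_rot: [-3.14, 0.0, 1.74]
force: [-12.4, -1.8, 8.9]
grip_width: 0.0002
```

```bash
python3 -c "
from h import *
feel2();grab_frame('top');feel2();grab_frame('top');feel2();grab_frame('top');feel2()"
```

```text
t19.40 X-51.1 Y13.9 Z50.4 fx-12.6 fz8.9 a-31.4 zc50 torque 0.306  arm 0.191
t19.45 X-50.7 Y14.0 Z50.4 fx-10.2 fz7.1 a-31.1 zc50 torque 0.255  arm 0.216
t19.50 X-50.8 Y14.0 Z50.3 fx-8.3 fz7.3 a-31.1 zc50 torque 0.153  arm 0.217
t19.55 X-50.8 Y14.0 Z50.4 fx-9.5 fz6.5 a-31.1 zc50 torque 0.241  arm 0.189
```

```bash
sed -i 's/if ball<tip/if ball>tip/' h.py; python3 -c "
from h import *
feel2()"
```

```text
t19.55 X-50.8 Y14.0 Z50.4 fx-9.5 fz6.5 a-19.9 zc75 torque 0.476  arm 0.189
```

move_arm --jaw '[255,255]' --dp '[[0.0002,0.0035,0],[0.0002,0.0035,0]]' --rotation '[[0,0,0],[0,0,0]]'

```text
clock: 19.8
position: [0.5632, -0.2588, 0.1654]
tool_rot: [-3.14, 0.0, 1.74]
force: [-11.5, -1.4, 8.7]
grip_width: -0.0
```

```bash
python3 -c "
from h import *
feel2()
for k in range(5): grab_frame('top');feel2()"
```

```text
t19.80 X-45.5 Y14.3 Z50.4 fx-11.6 fz8.7 a-16.0 zc77 torque 0.621  arm 0.196
t19.85 X-45.1 Y14.3 Z50.4 fx-9.7 fz6.3 a-15.6 zc77 torque 0.554  arm 0.209
t19.90 X-45.1 Y14.3 Z50.3 fx-8.3 fz6.6 a-15.7 zc77 torque 0.439  arm 0.205
t19.95 X-45.1 Y14.3 Z50.4 fx-8.2 fz7.0 a-15.7 zc77 torque 0.415  arm 0.212
t20.00 X-45.1 Y14.3 Z50.3 fx-8.6 fz7.3 a-15.7 zc77 torque 0.442  arm 0.207
t20.05 X-45.2 Y14.3 Z50.3 fx-8.4 fz6.2 a-15.7 zc77 torque 0.458  arm 0.203
```

move_arm --jaw '[255,255]' --dp '[[0.0002,0.0035,0],[0.0002,0.0035,0]]' --rotation '[[0,0,0],[0,0,0]]'

```text
clock: 20.3
position: [0.5687, -0.2575, 0.1654]
tool_rot: [-3.14, 0.0, 1.74]
force: [-11.0, -2.4, 7.7]
grip_width: 0.0001
```

```bash
python3 -c "
from h import *
feel2()
for k in range(4): grab_frame('top');feel2()"
```

```text
t20.30 X-39.8 Y14.6 Z50.4 fx-11.2 fz7.7 a-11.8 zc78 torque 0.685  arm 0.202
t20.35 X-39.5 Y14.7 Z50.4 fx-9.7 fz5.8 a-11.5 zc78 torque 0.613  arm 0.207
t20.40 X-39.5 Y14.6 Z50.3 fx-7.9 fz6.5 a-11.5 zc78 torque 0.459  arm 0.219
t20.45 X-39.5 Y14.6 Z50.3 fx-9.0 fz6.5 a-11.5 zc78 torque 0.545  arm 0.192
t20.50 X-39.5 Y14.6 Z50.3 fx-8.6 fz5.9 a-11.6 zc78 torque 0.525  arm 0.197
```

move_arm --jaw '[255,255]' --dp '[[0.0002,0.0035,0],[0.0002,0.0035,0]]' --rotation '[[0,0,0],[0,0,0]]'

```text
clock: 20.75
position: [0.5742, -0.2563, 0.1654]
tool_rot: [-3.14, 0.0, 1.74]
force: [-11.4, -1.9, 7.5]
grip_width: -0.0001
```

```bash
python3 -c "
from h import *
feel2()
for k in range(4): grab_frame('top');feel2()"
```

```text
t20.75 X-34.2 Y14.8 Z50.4 fx-11.5 fz7.5 a-7.7 zc79 torque 0.765  arm 0.193
t20.80 X-33.8 Y15.0 Z50.4 fx-10.5 fz6.4 a-7.4 zc79 torque 0.710  arm 0.196
t20.85 X-33.9 Y14.9 Z50.3 fx-8.5 fz5.9 a-7.5 zc79 torque 0.556  arm 0.202
t20.90 X-33.9 Y14.9 Z50.3 fx-8.4 fz5.8 a-7.5 zc79 torque 0.552  arm 0.207
t20.95 X-33.9 Y14.9 Z50.4 fx-7.9 fz6.4 a-7.5 zc79 torque 0.500  arm 0.217
```

move_arm --jaw '[255,255,255]' --dp '[[0,0.0006,0],[0,0.0006,0],[0,0.0006,0]]' --rotation '[[0,0,0],[0,0,0],[0,0,0]]'

```text
clock: 21.32
position: [0.5755, -0.256, 0.1654]
tool_rot: [-3.14, 0.0, 1.74]
force: [-11.2, -0.6, 8.7]
grip_width: 0.0001
```

```bash
python3 -c "
from h import *
feel2()
for k in range(4): grab_frame('top');feel2()"
```

```text
t21.32 X-32.9 Y14.9 Z50.4 fx-11.2 fz8.7 a-6.7 zc79 torque 0.729  arm 0.203
t21.38 X-32.8 Y14.9 Z50.4 fx-12.1 fz8.6 a-6.7 zc79 torque 0.802  arm 0.188
t21.43 X-32.8 Y14.9 Z50.4 fx-11.4 fz8.3 a-6.7 zc79 torque 0.752  arm 0.192
t21.48 X-32.8 Y14.9 Z50.4 fx-11.1 fz8.1 a-6.7 zc79 torque 0.734  arm 0.195
t21.52 X-32.8 Y14.9 Z50.4 fx-10.9 fz8.5 a-6.7 zc79 torque 0.711  arm 0.200
```

Torque now reads about 0.74 N m while creeping and about 0.54 halted, i.e. roughly 70–100 N. I stop here, back off and check.

move_arm --jaw '[255,255,255,255,255,255,255,255]' --dp '[[0,-0.01,0],[0,-0.02,0],[0,-0.01,-0.03],[0,0,-0.06],[0,0,-0.06],[0,-0.05,-0.03],[0,-0.03,0],[0,0,0]]' --rotation '[[0,0,0],[0,0,0],[0,0,0],[0,0,0],[0,0,0],[0,0,0],[0,0,0],[0,0,0]]'

```text
clock: 22.52
position: [0.4798, -0.2722, 0.3092]
tool_rot: [3.14, 0.0, 1.739]
force: [0.1, 0.9, -0.4]
grip_width: -0.0
```

```bash
python3 -c "
from h import *
feel()
i=grab_frame('scene');j=grab_frame('top')
a=cv2.resize(i[90:390,130:530],(400,300),interpolation=2);a=cv2.copyMakeBorder(a,0,100,0,0,0);b=cv2.resize(j[235:315,335:415],(400,400),interpolation=2)
cv2.imwrite('pics/c3.png',np.hstack([a,b]))
d=cv2.absdiff(j,cv2.imread('pics/top0.png')).max(2)
for n,(x,y) in dict(mallet=(165,290),type=(285,209),tin=(387,180)).items(): print(n,d[y-30:y+30,x-25:x+25].max())"
```

```text
t22.52 rel hub X-129.9 Y15.3 Z194.2  F 0.2 0.8 -0.4  M [0.0, -0.04, 0.02]  w-0.000
 torque about hub: F x TCP 0.010 ; with moment (+/-) 0.048 -0.029
mallet 9
type 8
tin 8
```

View pics/c3.png

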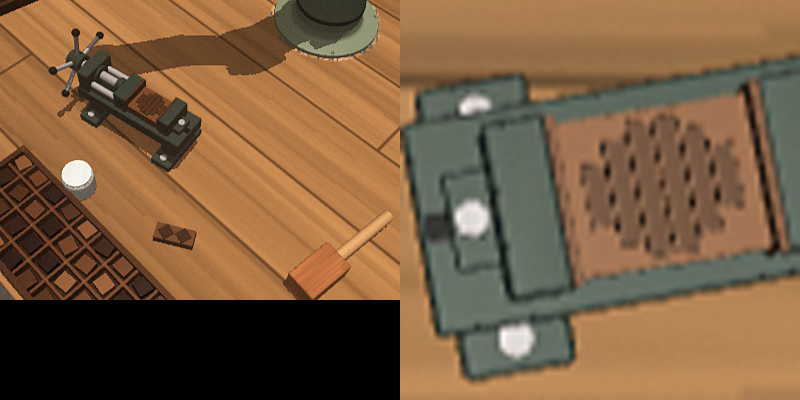

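The halves form one closed medallion between the jaws, with ends flush. The bystanders have not moved and the arm is clear.

```bash
python3 -c "
from workcell import workorder
print(workorder.job_done())"
```

```text
the job is handed in; nothing more can be done
None
```

The loose half is in the clamp against the other half and wound up to about 85 N. The job was handed in at about 22.6 s, with the arm clear of everything.

- **Placing:** I laid the half flat on the bed between the jaw and the other half. Before clamping its centre was within about 0.2 mm of the other half's. I then wound the jaw up with the shut fingers over four spoke pushes.
- **Last look:** the picture shows the medallion closed and the ends flush. The mallet, type block and tin did not move between the first and last top pictures.
- **Clamping load:** the force readings do not agree closely. The wheel felt about 0.74 N m while creeping (roughly 100 N) against about 0.54 N m held still a little earlier (roughly 70 N). The angle turned since the load began suggests 80–105 N, so I stopped there, well under the 170 N at which the wood crushes.
- **Moment readings:** these were too noisy to confirm where the finger touched the spoke, so the torque figures rest on assumed contact geometry. On the earlier free pushes that geometry gave values close to the stated 0.42 N m.

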